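# Load the drying box and turn its purge elbow to the port

## Robot

A 7-joint arm with a two-finger parallel gripper is mounted at the origin on the work surface. World frame = base frame: x ahead of the robot, y to its left, z up, the work surface at z = 0. Lengths are in m, angles in rad, forces in N, time in s.
With the tool pointing down it reaches from about 0.425 to 0.875 m from the base axis. Payload 4.7 kg.
Tool frame: the origin (TCP) lies at the very end of the fingers, on their centre line; the grasp point (between the pads) lies 19 mm behind it (ctrl.grasp_offset is the distance from the TCP to the grasp point, in m); z points along the fingers, y is the direction in which the jaws open and shut (so a half turn about z gives the same grasp; the last joint's range is limited). The gripper opens to 87 mm and grips with 3 to 60 N. Pads are 19 mm wide; open, the fingers measure 117 mm over their backs; the gripper's body (75 mm by 190 mm) begins 51 mm behind the grasp point.
Start: joints at [1.128, 0.321, -0.07, 1.45, 0.023, 1.371, -0.057], TCP at [0.287, -0.583, 0.223] pointing down, gripper open.
Joint ranges: [-2.86, 2.86], [-0.3, 2.09], [-1.38, 1.24], [0.06, 2.45], [-1.56, 4.7], [0.09, 2.05], [-2.69, 2.69]. Speed limits (rad/s): [2.57, 2.57, 3.14, 3.14, 3.14, 3.14, 3.14].

## Interface

Orientations are given as a rotation vector (axis times angle).
In Python, from bench import ctrl gives the robot as it stands.
- The arm moves only by the shell command python3 -m creep 'ROWS' [FORCE]. ROWS is JSON, a list that holds one entry, the list of rows, each a list of 7 numbers: the opening, from 0 (shut) to 1 (fully open), then the shift along the tool's x, y, z in mm, then the turn, a rotation vector about the tool's x, y, z in rad. In form: [[[grip, dx, dy, dz, rx, ry, rz], ...]]. A call has 1 to 5 rows; each row is the pose to reach, as a shift and turn from the pose commanded when the call began, along the tool's axes at that moment; what a row does not reach only later rows make up. A row lasts 1/10 s, in which the tool goes at most 50 mm and 8.59 degrees, less where a joint would pass 70% of its speed; a pose out of reach is approached as far as the arm can. A call with a gripper value outside its range is refused whole. The fingers move at their own pace and stop on an object; FORCE is the grip in N (left out, the last holds). Time passes only in rows, so rows that repeat a pose let the fingers close. It gives the time, the measured TCP pose, the force and the opening at its end, in the units of the state.
- ctrl.get_state(): the state, without advancing time (a new reading comes with each control period).
- ctrl.get_image(name): name is "scene" or "top" or "wrist"; returns the picture (480x640x3 uint8, red, green, blue); there is no depth.
- ctrl.camera_params(name): a dict with "K" (3x3 intrinsics, pixels), "pose" (4x4, takes a point from camera to world coordinates). Camera axes: x right, y down, z forward; pixel columns grow to the right and rows downward; lengths in m; the calibration is good to about 2 mm. The wrist camera is an equidistant fisheye: a pixel r from the principal point sees the ray r / f radians off the axis. A picture is of the moment at which its call begins: read the wrist's pose just before it. camera_params takes no time and is no camera call; for the wrist camera it gives the pose at the moment of the call.
- ctrl.close_job(): hands the job in, once; it reports no verdict.
The state is a dict: "time": time; "joint_positions": joint angles; "qd": joint speeds; "joint_torque": joint torques, N m; "position": TCP position; "tool_rot": TCP orientation; "ft_force": force on the tool from outside, world axes, zero at the start; "torque": the same for the moment, N m; "grip_width": opening from 0.0 (shut) to 1.0 (fully open).
Only numpy, scipy, OpenCV 4.12 (cv2) and the standard library are available. Lean on these libraries where they do the work, as an engineer would, in place of code of your own. Each camera call takes 0.05 s, during which the arm holds its last target. There are 200 camera calls.

## Task

Get the drying box ready: lay every aluminium bar that is out on the bench flat in the box, side by side on its floor, and swing the flap shut until its tab drops behind the rim. Also connect the purge elbow: back the clamp screw off about a quarter turn (never as much as half a turn), turn the elbow in its clamp, without lifting it out, so that its spout squarely faces the box's port, then screw the clamp fully tight again. Leave the glassware and bottles where they stand.

Things in the scene. Friction and masses are not known exactly. Their poses are not given: they have to be found in the camera images.
- rig: Fixed drying rig on a 200 x 500 mm base plate 10 mm thick. Origin on the bench under the middle of the white open box at its -y end; z up. Box: outside 170 (x) x 150 (y) mm, walls 5 mm, rim 80 mm and inner floor 14 mm above the bench. The +y end carries the clamp and the elbow. Position and yaw vary.
- port (a point): Centre of the dark round inlet port (32 mm across, black hole) on the +y wall of the box, 60 mm above the bench, at rig (-40, 89, 60) mm; it looks along rig +y, toward the pipe axis.
- pipe_axis (a point): Point on the vertical axis about which the elbow turns, 60 mm above the bench, at rig (-40, 195, 60) mm. Six low studs round the flange keep it centred (about 1.5 mm play).
- box_floor (a point): Middle of the box's inner floor (inside 160 x 140 mm). Four bars fit side by side in two rows of two.
- elbow: Loose steel purge elbow, 0.35 kg. Origin: centre of the underside of its round flange (100 mm across, 12 mm thick) lying on the base plate, 10 mm above the bench. Over it an upright pipe 28 mm across and a level spout 22 mm across along the elbow's +x, 60 mm above the bench, ending 95 mm from the axis in a 28 mm collar. Turns freely when the clamp is slack.
- mouth (a point): Centre of the open end of the elbow's spout, 95 mm from the pipe axis. When the spout faces the port squarely there is an 11 mm gap between them and the spout points along rig -y.
- spout_mid (a point): Centre of the spout, 55 mm from the pipe axis: a good place to pinch it from above (22 mm across).
- foot: Steel clamp foot, 26 mm wide, that presses down on the edge of the elbow's flange on the side away from the box. Origin: underside of the foot on the screw's axis. It is sprung on the screw: about 20 N with the screw fully tight, nothing from about 0.8 rad of backing off, and 1 mm clear of the flange at 1.2 rad.
- screw (a joint): Clamp screw, vertical axis at rig (-40, 270) mm. 0 = fully tight (end stop), grows as it is turned anticlockwise seen from above (slackening; the foot rises 2.5 mm per rad) up to 3.6 rad. Stiff: turns with about 0.12 to 0.2 N m and stays where it is left.
- screw_grip (a point): Middle of the screw's black thumb bar, 60 mm long, 14 mm thick, 28 mm high (69 to 97 mm above the bench), on the screw's axis. With the screw at 0 the bar lies along rig x, and it turns with the screw.
- flap (a joint): Flap of the box, hinged along the top of the box's -y wall (hinge at rig y = -75, z = 80 mm, axis along rig +x). 0 = shut, lying level on the rim; grows as it opens upward, up to 2.2 rad; starts standing open. Its hinge is stiff (about 0.25 N m) and it stays where it is left.
- tongue (a point): Middle of the pull tongue on the flap's free edge: 40 mm wide (along rig x), 8 mm thick, projecting 45 mm; 176 mm from the hinge line at rig x = +40, and 5 mm above the hinge's plane when shut (then at rig (40, 101, 85) mm, beside the port). Can be pinched across its width from above and then pivots between the pads.
- flap_edge (a point): Top of the flap's free edge at the tongue's root (rig (40, 70, 88) mm when shut). Under it a sprung tab must snap past a steel rim on the inside of the box's +y wall: it meets the rim at about 0.1 rad and takes a push of some 3 to 10 N down on the edge or tongue to drop behind it; then the flap reads 0 and stays shut.
- bar1_c (a point): Centre of an aluminium specimen bar, 64 (its x) x 26 x 26 mm, about 0.12 kg, lying on the bench on the robot's right. Two to four bars are there; an absent one reads None.
- bar2_c (a point): Centre of an aluminium specimen bar, 64 (its x) x 26 x 26 mm, about 0.12 kg, lying on the bench on the robot's right. Two to four bars are there; an absent one reads None.
- bar3_c (a point): Centre of an aluminium specimen bar, 64 (its x) x 26 x 26 mm, about 0.12 kg, lying on the bench on the robot's right. Two to four bars are there; an absent one reads None.
- bar4_c (a point): Centre of an aluminium specimen bar, 64 (its x) x 26 x 26 mm, about 0.12 kg, lying on the bench on the robot's right. Two to four bars are there; an absent one reads None.
- dish: Shallow metal weighing dish, 50 mm across and 12 mm high, lying among the bars; origin: centre of its underside. Not part of the job.
- beaker: Glass beaker, 64 mm across and 85 mm high; origin: centre of its underside. Not part of the job.
- jar: Amber glass jar, 60 mm across and 75 mm high; origin: centre of its underside. Not part of the job.
- washbottle: White bottle, 60 mm across and 105 mm high; origin: centre of its underside. Not part of the job.
Things that resemble listed ones, but are neither listed nor needed, are in the scene too. What is meant by the elbow is not blue or yellow, and is the larger of those in its own colour.

How it is judged:
On the way, in this order (a step that is already met when the one before it is completed fails the run):
1. the clamp screw is backed off so that the foot no longer presses on the elbow (contact force between foot and elbow below 0.5 N and value of joint screw above 0.7 rad), for 0.2 s.
2. the elbow is turned so that its spout faces the port, with the clamp slack (x of mouth in the frame of rig between -0.049 and -0.031 m and y of mouth in the frame of rig below 0.13 m and value of joint screw above 0.5 rad), for 0.2 s.
3. the clamp is screwed tight again with the spout facing the port (x of mouth in the frame of rig between -0.049 and -0.031 m and y of mouth in the frame of rig below 0.13 m and contact force between foot and elbow above 10 N), for 0.2 s.
At the end, for the whole second after the job is handed in: Every bar present lies flat on the box floor; the flap is shut (within 0.035 rad) with its tab behind the rim; the spout's mouth is within 9 mm sideways of facing the port; the clamp screw is within 0.35 rad of fully tight and the foot presses on the flange with more than 10 N; all at rest (all of step 3 and x of bar1_c in the frame of rig between -0.08 and 0.08 m and y of bar1_c in the frame of rig between -0.07 and 0.07 m and z of bar1_c in the frame of rig between 0.015 and 0.036 m and x of bar2_c in the frame of rig between -0.08 and 0.08 m and y of bar2_c in the frame of rig between -0.07 and 0.07 m and z of bar2_c in the frame of rig between 0.015 and 0.036 m and x of bar3_c in the frame of rig between -0.08 and 0.08 m and y of bar3_c in the frame of rig between -0.07 and 0.07 m and z of bar3_c in the frame of rig between 0.015 and 0.036 m and x of bar4_c in the frame of rig between -0.08 and 0.08 m and y of bar4_c in the frame of rig between -0.07 and 0.07 m and z of bar4_c in the frame of rig between 0.015 and 0.036 m and value of joint screw below 0.35 rad and value of joint flap below 0.035 rad and linear speed of elbow below 0.02 m/s); the robot touches nothing.
It fails at once if the clamp screw is backed off half a turn or more (value of joint screw above 3.14 rad).
It fails at once if the elbow is lifted out of its clamp (20 mm) or tipped over (height (world z) of elbow above 0.03 m or angle between elbow's own z axis and vertical above 0.3 rad).
It fails at once if the beaker, the jar or the bottle is pushed more than 50 mm or knocked over (distance of any of beaker, jar, washbottle from where it was at the start of the episode above 0.05 m or angle between any of beaker, jar, washbottle's own z axis and vertical above 0.5 rad).
Of bar1, bar2, bar3, bar4 only 2 to 4 are there at a start; the rules pass over those that are not, and their reading is None.
At some moment in a run one of bar1, bar2, bar3, bar4 may be knocked a few centimetres aside while the robot is not near it.
Once in a run the grip may slacken for a moment while it holds something.
It also fails if it takes over 210 s, if anything falls off the work surface, if the arm or the gripper's body presses on something with over 40 N, if the wrist force passes 120 N, or if a joint passes its speed limit or range.

## Working session

There is one attempt and no reset: what is moved stays moved. The work goes in short steps, Python scripts to look and compute and a shell command to move; the robot and the scene stay as the last step left them, time stands still between calls to the robot, and variables do not carry over. Pictures are saved under pics/ and viewed, about 12 in all and at most 16, crops included, and the job is handed in when it is done.

```bash
ls; mkdir -p pics
python3 - <<'E'
from bench import ctrl
import cv2
for n in("scene","top","wrist"):
    p=ctrl.camera_params(n); im=ctrl.get_image(n); cv2.imwrite(f"pics/{n}0.png",im[:,:,::-1]); print(n,p["K"],p["pose"])
s=ctrl.get_state(); print(s, ctrl.grasp_offset)
E
```

```text
pics
scene [[508.67341433   0.         315.9416217 ]
 [  0.         508.67341433 245.10984087]
 [  0.           0.           1.        ]] [[ 0.53431475  0.48175118 -0.69456716  1.27457456]
 [ 0.84526506 -0.29878475  0.44300637 -0.43510983]
 [ 0.00589277 -0.8237982  -0.56685255  0.6970202 ]
 [ 0.          0.          0.          1.        ]]
top [[563.04160555   0.         321.4816938 ]
 [  0.         563.04160555 249.75346241]
 [  0.           0.           1.        ]] [[-0.00858491 -0.99768886  0.06740355  0.42950087]
 [-0.99995733  0.00833533 -0.00398312  0.04090386]
 [ 0.00341209 -0.06743487 -0.99771784  1.35056465]
 [ 0.          0.          0.          1.        ]]
wrist [[371.64829954   0.         315.78285924]
 [  0.         371.64829954 238.21826255]
 [  0.           0.           1.        ]] [[ 0.4417865  -0.86291019 -0.24537867  0.35373299]
 [-0.89711871 -0.42544057 -0.11907281 -0.54911549]
 [-0.0016449   0.27273855 -0.96208678  0.38438042]
 [ 0.          0.          0.          1.        ]]
{'time': 0.15, 'joint_positions': array([ 1.12811249,  0.3216737 , -0.07010539,  1.45138476,  0.02260765,
        1.37081734, -0.05689534]), 'qd': array([ 0.00302054, -0.00309445, -0.00040539, -0.00364135, -0.00217474,
        0.00023508, -0.0003011 ]), 'joint_torque': array([-3.34708466e-04, -4.91794932e+01, -4.04807702e-01, -3.12880254e+01,
       -6.40458148e-02,  4.03528917e-02,  7.18402362e-05]), 'position': array([ 0.28647286, -0.58299699,  0.22170434]), 'tool_rot': array([-3.05859549e+00, -7.11044127e-01,  6.64838576e-04]), 'ft_force': array([-0.46383398, -0.05141581,  0.49986076]), 'torque': array([ 0.08838154, -0.00686583, -0.00726556]), 'grip_width': 1.001359789221076} 0.0187
```

View pics/top0.png

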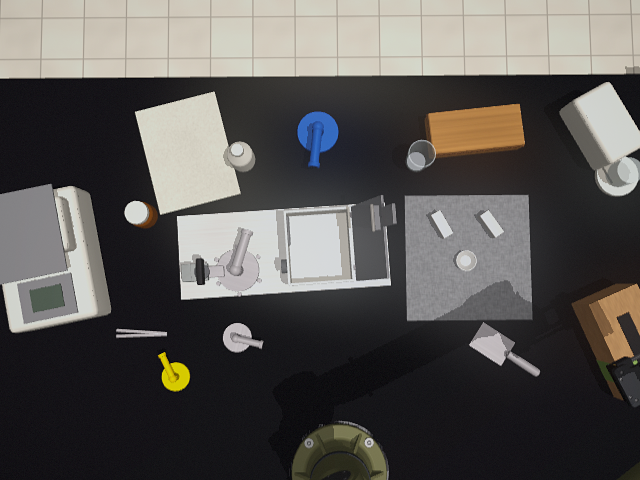

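View pics/scene0.png

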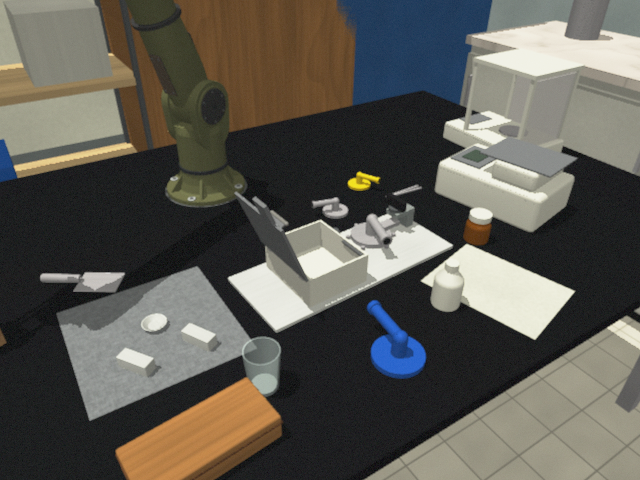

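The top view shows two white bars at (441,224) and (491,223), with the dish at (466,260). The rig runs from (178,217) to (390,285), with the box right of centre and the flap standing open at about (370,240). The thumb bar is at (200,271). There are four elbow candidates: blue (317,132), yellow (175,375), small grey (237,337) and the large grey one on the rig (238,268). The large grey elbow on the rig fits the description. I'll confirm it in a crop.

```bash
cat > h.py <<'E'
import numpy as np,cv2
from bench import ctrl
from scipy.spatial.transform import Rotation as R
def ray(n,uv,p=None):
    p=p or ctrl.camera_params(n);K,T=np.array(p["K"]),np.array(p["pose"])
    d=np.array([(uv[0]-K[0,2])/K[0,0],(uv[1]-K[1,2])/K[1,1],1.])
    if n=="wrist":
        r=np.hypot(d[0],d[1]); d=np.array([d[0]/r*np.sin(r),d[1]/r*np.sin(r),np.cos(r)]) if r>1e-9 else d
    return T[:3,3],T[:3,:3]@d
def onz(n,uv,z,p=None):
    o,d=ray(n,uv,p); return o+d*(z-o[2])/d[2]
def proj(n,X,p=None):
    p=p or ctrl.camera_params(n);K,T=np.array(p["K"]),np.array(p["pose"])
    c=T[:3,:3].T@(np.array(X)-T[:3,3])
    if n=="wrist":
        r=np.hypot(c[0],c[1]);t=np.arctan2(r,c[2]);c=np.array([c[0]/r*t,c[1]/r*t,1])
    return (K@(c/c[2]))[:2]
def where():
    s=ctrl.get_state();Rm=R.from_rotvec(s["tool_rot"]).as_matrix()
    return s,np.array(s["position"]),Rm
def go(xyz,yaw=None,s=1):
    """print mm shift in tool axes and turn for tool pointing down with tool y axis at heading yaw (world), mod pi nearest"""
    st,p,Rm=where()
    print("t",round(st["time"],2),"pos",p.round(4),"y-head",round(np.arctan2(Rm[1,1],Rm[0,1]),3),"tilt",Rm[:,2].round(3),"grip",round(st["grip_width"],3),"F",np.round(st["ft_force"],1))
    if xyz is None:return
    print(" shift",(Rm.T@(np.array(xyz)-p)*1000).round(1),end=" ")
    if yaw is not None:
        h=np.arctan2(Rm[1,1],Rm[0,1]);k=np.round((h-yaw)/np.pi);yaw=yaw+k*np.pi
        Y=np.array([np.cos(yaw),np.sin(yaw),0]);Z=np.array([0,0,-1.])
        for a in(0,np.pi,-np.pi):
            y2=Y if a==0 else -Y
            G=np.c_[np.cross(y2,Z),y2,Z]
            if a>=0:print("turn",R.from_matrix(Rm.T@G).as_rotvec().round(3),end=" ")
    print("j7",round(st["joint_positions"][6],2),"j",np.round(st["joint_positions"],2))
E
python3 - <<'E'
import cv2
im=cv2.imread("pics/top0.png")[190:305,170:400]
cv2.imwrite("pics/rig.png",cv2.resize(im,None,fx=3.4,fy=3.4,interpolation=cv2.INTER_CUBIC))
E
```

```text
(no output)
```

View pics/rig.png

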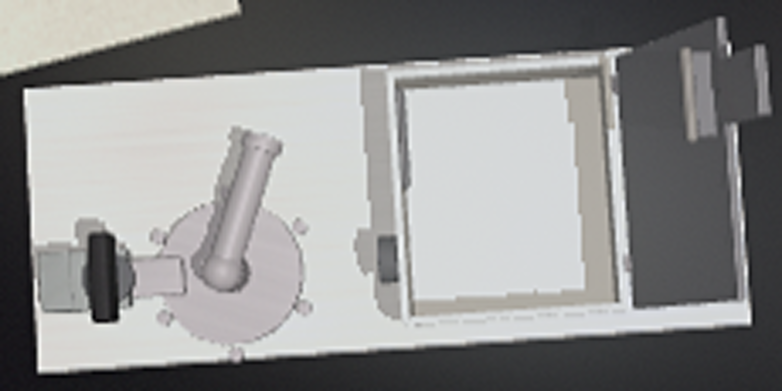

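The crop confirms the large grey elbow on the rig, its spout pointing to crop (258,145). The thumb bar is at (102,277), the rim's outer +y corners at (388,70) and (403,320), and the plate corners at (24,88), (38,373) and (750,325). Next I'll measure the rig and the bars.

```bash
cat > m.py <<'E'
from h import *
f=lambda c:(c[0]/3.4+170-.35,c[1]/3.4+190-.35)
P=lambda c,z:onz("top",f(c),z)[:2]
A,B,C=P((24,88),.01),P((38,373),.01),P((750,325),.01)
print("plate",A,B,C,np.linalg.norm(A-B),np.linalg.norm(B-C))
pts=[((388,70),.08,(85,75)),((403,320),.08,(-85,75)),((102,277),.097,(-40,270)),((628,306),.08,(-85,-75))]
W=np.array([P(c,z) for c,z,_ in pts]);G=np.array([g for *_,g in pts])/1000.
print(W)
gc,wc=G.mean(0),W.mean(0);a=G-gc;b=W-wc
th=np.arctan2((a[:,0]*b[:,1]-a[:,1]*b[:,0]).sum(),(a*b).sum())
Rt=np.array([[np.cos(th),-np.sin(th)],[np.sin(th),np.cos(th)]]);t=wc-Rt@gc
print("th",th,"t",t,"res",(W-(G@Rt.T+t))*1000)
d=C-B;print("plate yaw",np.arctan2(-d[1],-d[0])-np.pi/2, "left",np.arctan2(*(A-B)[::-1]), "mid left in rig",Rt.T@((A+B)/2-t), "C",Rt.T@(C-t))
m=P((258,145),.071);ax=P((226,268),.074);print("mouth",Rt.T@(m-t),"ax",Rt.T@(ax-t))
for n,(u0,v0,u1,v1) in{"bars":(405,196,530,320)}.items():
    im=cv2.imread("pics/top0.png");g=im.min(2);k=(g>190).astype('uint8');k2=np.zeros_like(k);k2[v0:v1,u0:u1]=k[v0:v1,u0:u1]
    for c in cv2.findContours(k2,0,2)[0]:
        if cv2.contourArea(c)<40:continue
        r=cv2.minAreaRect(c);bx=np.array([onz("top",q,.026)[:2] for q in cv2.boxPoints(r)])
        print(r,"w",bx.mean(0).round(4),np.linalg.norm(bx[0]-bx[1]).round(4),np.linalg.norm(bx[1]-bx[2]).round(4),[np.arctan2(*(bx[i+1]-bx[i])[::-1]).round(3) for i in(0,1)])
E
python3 m.py
```

```text
plate [0.60507499 0.38143907] [0.40501801 0.36994078] [ 0.43415544 -0.12716862] 0.20038714500220753 0.49796258549167177
[[ 0.60603439  0.12074382]
 [ 0.43918796  0.11148914]
 [ 0.46882213  0.30727327]
 [ 0.44717627 -0.03768924]]
th 0.06477908571431969 t [0.52707293 0.04140808] res [[-1.00522538 -1.00933006]
 [ 1.79178401  0.74073946]
 [-0.8565764  -0.97915707]
 [ 0.07001777  1.24774766]]
plate yaw 0.05854674212301081 left 0.05741193478278791 mid left in rig [-0.0003409   0.33500656] C [-0.10363521 -0.16220822]
mouth [0.04100441 0.16501141] ax [-0.03993986  0.19118926]
((462.84613037109375, 260.2307434082031), (14.422204971313477, 15.531606674194336), 33.690067291259766) w [ 0.4915 -0.2974] 0.037 0.0338 [np.float64(-0.607), np.float64(-2.173)]
((491.62164306640625, 223.27023315429688), (26.2719669342041, 9.997297286987305), 54.462318420410156) w [ 0.5785 -0.3678] 0.024 0.0619 [np.float64(-0.963), np.float64(-2.546)]
((441.8077087402344, 223.53848266601562), (26.295358657836914, 10.046812057495117), 60.2551155090332) w [ 0.5788 -0.2497] 0.024 0.0621 [np.float64(-1.061), np.float64(-2.644)]
```

Everything matches the given sizes: plate 200x498 mm, and bars 62x24 mm at (0.579,-0.250) and (0.5785,-0.368). The rig is at (0.5266,0.0412) with yaw about 0.06. I'll start with the bars.

Run:
```python
from h import *
go((.5785,-.3678,.13),-.963); go((.5788,-.2497,.13),-1.061)
```

```text
t 0.15 pos [ 0.2865 -0.583   0.2217] y-head -1.114 tilt [-0.001  0.001 -1.   ] grip 1.001 F [-0.5 -0.1  0.5]
 shift [357.  -64.2  91.8] turn [-0.001 -0.    -0.151] turn [-0.000e+00  2.000e-03  2.991e+00] j7 -0.06 j [ 1.13  0.32 -0.07  1.45  0.02  1.37 -0.06]
t 0.15 pos [ 0.2865 -0.583   0.2217] y-head -1.114 tilt [-0.001  0.001 -1.   ] grip 1.001 F [-0.5 -0.1  0.5]
 shift [ 409.4 -170.    91.9] turn [-0.001  0.    -0.053] turn [0.000e+00 2.000e-03 3.089e+00] j7 -0.06 j [ 1.13  0.32 -0.07  1.45  0.02  1.37 -0.06]
```

```bash
python3 -m creep '[[[0.7,45,-8,10,0,0,-0.03],[0.7,90,-16,20,0,0,-0.06],[0.7,135,-24,30,0,0,-0.1],[0.7,180,-32,40,0,0,-0.15],[0.7,225,-40,50,0,0,-0.15]]]'; python3 -m creep '[[[0.7,45,-8,10,0,0,0],[0.7,90,-16,25,0,0,0],[0.7,132,-24,42,0,0,0],[0.7,132,-24,42,0,0,0],[0.7,132,-24,42,0,0,0]]]'
python3 - <<'E'
from h import *
cv2.imwrite("pics/top1.png",ctrl.get_image("top")[:,:,::-1]);p=ctrl.camera_params("wrist");im=ctrl.get_image("wrist");cv2.imwrite("pics/w1.png",im[:,:,::-1])
go((.5785,-.3678,.008),-.963)
print(proj("wrist",(.5785,-.3678,.026),p),proj("wrist",(.5788,-.2497,.026),p))
E
```

```text
time: 0.65
position: [0.4721, -0.4469, 0.172]
tool_rot: [-2.998, -0.94, 0.0]
ft_force: [0.1, -0.0, -0.1]
grip_width: 0.722
time: 1.15
position: [0.5661, -0.3515, 0.1294]
tool_rot: [-2.995, -0.943, 0.002]
ft_force: [-0.3, -1.2, 1.1]
grip_width: 0.702
t 1.25 pos [ 0.5647 -0.355   0.1306] y-head -0.966 tilt [-0.001 -0.001 -1.   ] grip 0.701 F [ 0.4 -1.1 -0.1]
 shift [  4.3  18.3 122.6] turn [ 0.001  0.001 -0.003] turn [ 2.000e-03 -1.000e-03  3.139e+00] j7 -0.52 j [ 0.71  0.42 -0.25  1.51  0.11  1.22 -0.52]
[342.50862585 233.95943831] [210.43188657 144.654446  ]
```

View pics/w1.png

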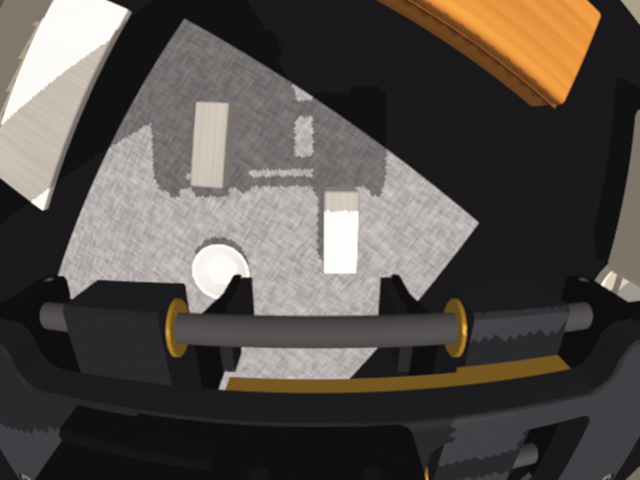

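The wrist view puts bar B at (341,232) and bar A at (211,145), within 2 px of my predictions. Descending on B.

```bash
python3 -m creep '[[[0.7,2,9,0,0,0,0],[0.7,4,18,40,0,0,0],[0.7,4,18,80,0,0,0],[0.7,4,18,110,0,0,0],[0.7,4,18,125,0,0,0]]]' 40; python3 -m creep '[[[0.7,0,0,0,0,0,0],[0.2,0,0,0,0,0,0],[0.2,0,0,0,0,0,0],[0.2,0,0,0,0,0,0],[0.2,0,0,0,0,0,0]]]' 
python3 -c "
from h import *
go((.5785,-.3678,.008),-.963)"
```

```text
time: 1.75
position: [0.5768, -0.367, 0.0024]
tool_rot: [-2.997, -0.934, 0.005]
ft_force: [-1.0, 0.4, 0.6]
grip_width: 0.7
time: 2.25
position: [0.5801, -0.3662, 0.007]
tool_rot: [2.996, 0.938, 0.002]
ft_force: [-0.9, -0.1, -0.1]
grip_width: 0.422
t 2.25 pos [ 0.5801 -0.3662  0.007 ] y-head -0.964 tilt [ 0.002 -0.001 -1.   ] grip 0.422 F [-0.9 -0.1 -0.1]
 shift [-2.2  0.4 -1. ] turn [ 0.002 -0.001 -0.001] turn [-1.000e-03 -3.000e-03  3.141e+00] j7 -0.54 j [ 0.7   0.57 -0.23  1.56  0.15  1.02 -0.54]
```

```bash
python3 -m creep '[[[0,0,0,0,0,0,0],[0,0,0,0,0,0,0],[0,0,0,-40,0,0,0],[0,0,0,-85,0,0,-0.13],[0,0,0,-130,0,0,-0.26]]]' 40; python3 -m creep '[[[0,0,0,-45,0,0,-0.14],[0,0,0,-90,0,0,-0.28],[0,0,0,-135,0,0,-0.42],[0,0,0,-180,0,0,-0.56],[0,0,0,-200,0,0,-0.7]]]' 
python3 -c "
from h import *
go((.5604,.0633,.33),.06)"
```

```text
time: 2.75
position: [0.5786, -0.3653, 0.1361]
tool_rot: [-2.846, -1.326, 0.002]
ft_force: [0.1, -0.2, -1.7]
grip_width: 0.294
time: 3.25
position: [0.5802, -0.366, 0.3408]
tool_rot: [2.215, 2.219, 0.002]
ft_force: [0.4, -0.2, -1.6]
grip_width: 0.294
t 3.25 pos [ 0.5802 -0.366   0.3408] y-head 0.002 tilt [ 0.005 -0.003 -1.   ] grip 0.294 F [ 0.4 -0.2 -1.6]
 shift [429.4 -19.1   9.3] turn [ 0.005  0.003 -0.058] turn [ 0.005 -0.008  3.083] j7 0.43 j [ 0.8   0.4  -0.41  1.14  0.16  1.63  0.43]
```

```bash
python3 -m creep '[[[0,45,-2,0,0,0,0],[0,90,-4,0,0,0,0],[0,135,-6,0,0,0,0],[0,180,-8,0,0,0,0],[0,225,-10,0,0,0,0]]]'; python3 -m creep '[[[0,45,-2,0,0,0,0],[0,90,-4,0,0,0,0],[0,135,-6,0,0,0,-0.03],[0,180,-8,0,0,0,-0.058],[0,204,-9,0,0,0,-0.058]]]';python3 -m creep '[[[0,0,0,0,0,0,0],[0,0,0,20,0,0,0]]]'
python3 - <<'E'
from h import *
p=ctrl.camera_params("wrist");im=ctrl.get_image("wrist");cv2.imwrite("pics/w2.png",im[:,:,::-1])
go((.5604,.0633,.023),.06)
E
```

```text
time: 3.75
position: [0.5695, -0.1389, 0.3352]
tool_rot: [-2.226, -2.217, 0.001]
ft_force: [0.4, -0.3, -1.8]
grip_width: 0.295
time: 4.25
position: [0.5607, 0.0688, 0.3356]
tool_rot: [-2.152, -2.287, -0.002]
ft_force: [-0.5, 1.1, -1.5]
grip_width: 0.292
time: 4.45
position: [0.5631, 0.0643, 0.3176]
tool_rot: [2.156, 2.28, 0.005]
ft_force: [0.8, 0.2, -2.2]
grip_width: 0.297
t 4.5 pos [0.5611 0.0627 0.3124] y-head 0.054 tilt [-0.003 -0.001 -1.   ] grip 0.294 F [-1.5 -0.4 -4.8]
 shift [  0.9   0.3 289.4] turn [-0.003  0.001 -0.006] turn [1.000e-03 5.000e-03 3.136e+00] j7 -0.18 j [ 0.43  0.16 -0.66  1.5   0.1   1.52 -0.18]
```

View pics/w2.png

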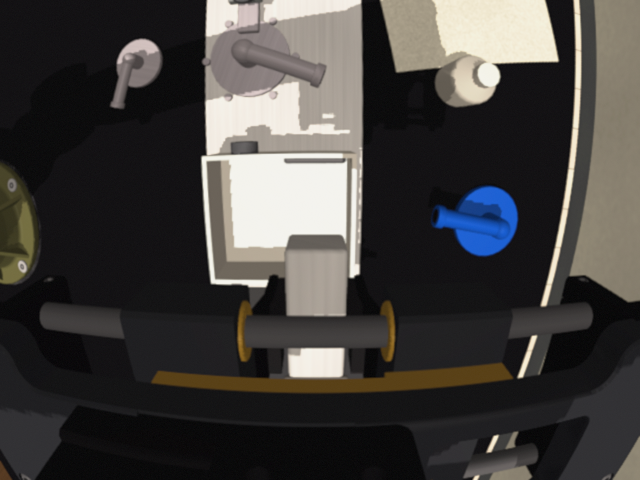

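The box is clear and the bar hangs level over it: image (316,300) for the bar, (280,220) for the box. Descending to release.

```bash
python3 -m creep '[[[0,0,0,45,0,0,0],[0,0,0,90,0,0,0],[0,0,0,135,0,0,0],[0,0,0,180,0,0,0],[0,0,0,225,0,0,0]]]'; python3 -m creep '[[[0,0,0,20,0,0,0],[0,0,0,40,0,0,0],[0,0,0,52,0,0,0],[0,0,0,58,0,0,0],[0,0,0,58,0,0,0]]]'
python3 - <<'E'
from h import *
go((.5604,.0633,.023),.06)
E
```

```text
time: 5.0
position: [0.5618, 0.0616, 0.0888]
tool_rot: [2.162, 2.278, -0.002]
ft_force: [1.2, 0.1, -0.8]
grip_width: 0.296
time: 5.5
position: [0.5618, 0.0628, 0.0322]
tool_rot: [-2.161, -2.28, 0.001]
ft_force: [0.2, 0.1, -1.4]
grip_width: 0.296
t 5.5 pos [0.5618 0.0628 0.0322] y-head 0.053 tilt [-0.001 -0.    -1.   ] grip 0.296 F [ 0.2  0.1 -1.4]
 shift [ 0.6 -1.4  9.2] turn [-0.001  0.    -0.007] turn [0.000e+00 2.000e-03 3.135e+00] j7 -0.31 j [ 0.37  0.38 -0.62  1.85  0.26  0.99 -0.31]
```

```bash
python3 -m creep '[[[0,0,0,5,0,0,0],[0,0,0,9,0,0,0],[0,0,0,9,0,0,0],[0.48,0,0,9,0,0,0],[0.48,0,0,9,0,0,0]]]'; python3 -m creep '[[[0.48,0,0,0,0,0,0],[0.48,0,0,-45,0,0,0],[0.48,0,0,-90,0,0,0],[0.48,0,0,-135,0,0,0],[0.48,0,0,-180,0,0,0]]]'; python3 -m creep '[[[0.48,0,0,-45,0,0,0],[0.48,0,0,-90,0,0,0],[0.48,0,0,-130,0,0,0],[0.7,0,0,-130,0,0,0],[0.7,0,0,-130,0,0,0]]]'
python3 - <<'E'
from h import *
p=ctrl.camera_params("wrist");im=ctrl.get_image("wrist");cv2.imwrite("pics/w3.png",im[:,:,::-1])
cv2.imwrite("pics/top2.png",ctrl.get_image("top")[:,:,::-1])
cv2.imwrite("pics/sc2.png",ctrl.get_image("scene")[:,:,::-1])
import subprocess
go((.5788,-.2497,.33),-1.061)
E
sed -i 's/top0.png");g/top2.png");g/' m.py; python3 m.py | tail -4
```

```text
time: 6.0
position: [0.5625, 0.0634, 0.0241]
tool_rot: [2.16, 2.28, 0.001]
ft_force: [-0.4, -1.0, 0.5]
grip_width: 0.397
time: 6.5
position: [0.5618, 0.0634, 0.2057]
tool_rot: [2.16, 2.28, 0.0]
ft_force: [0.5, -0.1, -0.6]
grip_width: 0.481
time: 7.0
position: [0.5624, 0.0636, 0.3346]
tool_rot: [2.159, 2.279, 0.002]
ft_force: [0.4, -0.3, 0.1]
grip_width: 0.586
t 7.15 pos [0.5612 0.0631 0.3319] y-head 0.054 tilt [-0.003 -0.    -1.   ] grip 0.673 F [ 0.8 -0.4  0.2]
 shift [-313.3    0.6    2. ] turn [-0.002  0.002  1.115] turn [-2.000e-03 -3.000e-03 -2.027e+00] j7 -0.18 j [ 0.43  0.16 -0.67  1.46  0.1   1.55 -0.18]
plate yaw 0.05854674212301081 left 0.05741193478278791 mid left in rig [-0.0003409   0.33500656] C [-0.10363521 -0.16220822]
mouth [0.04100441 0.16501141] ax [-0.03993986  0.19118926]
((462.84613037109375, 260.2307434082031), (14.422204971313477, 15.531606674194336), 33.690067291259766) w [ 0.4915 -0.2974] 0.037 0.0338 [np.float64(-0.607), np.float64(-2.173)]
((441.7771911621094, 223.54660034179688), (26.34525489807129, 10.14940071105957), 59.74356460571289) w [ 0.5788 -0.2496] 0.0243 0.0622 [np.float64(-1.052), np.float64(-2.635)]
```

```bash
python3 -m creep '[[[0.7,-45,0,0,0,0,0.14],[0.7,-90,0,0,0,0,0.28],[0.7,-135,0,0,0,0,0.42],[0.7,-180,0,0,0,0,0.56],[0.7,-225,0,0,0,0,0.7]]]'
python3 -c "
from h import *
go((.5788,-.2497,.20),-1.058)"
```

```text
time: 7.65
position: [0.5733, -0.1631, 0.332]
tool_rot: [-2.814, -1.393, 0.003]
ft_force: [0.8, 0.1, 0.0]
grip_width: 0.7
t 7.65 pos [ 0.5733 -0.1631  0.332 ] y-head -0.652 tilt [-0.002  0.    -1.   ] grip 0.7 F [0.8 0.1 0. ]
 shift [-65.4  57.2 131.9] turn [-0.002  0.002  0.406] turn [-2.000e-03 -3.000e-03 -2.735e+00] j7 -0.49 j [ 0.62  0.21 -0.46  1.39  0.09  1.56 -0.49]
```

```bash
python3 -m creep '[[[0.7,-30,28,0,0,0,0.14],[0.7,-65,57,0,0,0,0.28],[0.7,-65,57,45,0,0,0.406],[0.7,-65,57,90,0,0,0.406],[0.7,-65,57,130,0,0,0.406]]]'; python3 -m creep '[[[0.7,0,0,45,0,0,0],[0.7,0,0,90,0,0,0],[0.7,0,0,90,0,0,0],[0.7,0,0,90,0,0,0]]]'
python3 -c "
from h import *
go((.5788,-.2497,.006),-1.058)"
```

```text
time: 8.15
position: [0.579, -0.2476, 0.1996]
tool_rot: [-3.035, -0.804, 0.004]
ft_force: [0.3, 0.6, -0.7]
grip_width: 0.704
time: 8.55
position: [0.5798, -0.2472, 0.1128]
tool_rot: [-3.035, -0.805, 0.003]
ft_force: [0.4, 0.2, 0.4]
grip_width: 0.703
t 8.55 pos [ 0.5798 -0.2472  0.1128] y-head -1.052 tilt [-0.002  0.001 -1.   ] grip 0.703 F [0.4 0.2 0.4]
 shift [ -1.9   1.9 106.8] turn [-0.002  0.002  0.006] turn [-2.000e-03 -4.000e-03 -3.135e+00] j7 -0.79 j [ 0.65  0.38 -0.37  1.62  0.14  1.17 -0.79]
```

```bash
python3 -m creep '[[[0.7,-2,2,40,0,0,0],[0.7,-2,2,80,0,0,0],[0.7,-2,2,100,0,0,0],[0.7,-2,2,106,0,0,0],[0.3,-2,2,107,0,0,0]]]' 40;python3 -m creep '[[[0,0,0,0,0,0,0],[0,0,0,0,0,0,0],[0,0,0,0,0,0,0],[0,0,0,0,0,0,0],[0,0,0,0,0,0,0]]]'; python3 -m creep '[[[0,0,0,-40,0,0,0],[0,0,0,-85,0,0,-0.13],[0,0,0,-130,0,0,-0.26],[0,0,0,-175,0,0,-0.4],[0,0,0,-220,0,0,-0.54]]]' 
python3 -c "
from h import *
go((.4905,.0591,.33),.06)"
```

```text
time: 9.05
position: [0.5813, -0.2509, 0.0084]
tool_rot: [3.035, 0.805, 0.003]
ft_force: [-0.2, 0.5, 0.4]
grip_width: 0.665
time: 9.55
position: [0.5799, -0.2501, 0.0072]
tool_rot: [3.036, 0.806, 0.0]
ft_force: [-1.2, 0.6, 4.0]
grip_width: 0.295
time: 10.05
position: [0.5793, -0.2503, 0.228]
tool_rot: [-2.707, -1.594, 0.001]
ft_force: [1.1, -0.1, -1.2]
grip_width: 0.294
t 10.05 pos [ 0.5793 -0.2503  0.228 ] y-head -0.506 tilt [-0. -0. -1.] grip 0.294 F [ 1.1 -0.1 -1.2]
 shift [ 227.5 -227.7 -102. ] turn [-0.     0.    -0.566] turn [0.000e+00 1.000e-03 2.575e+00] j7 -0.24 j [ 0.74  0.31 -0.47  1.48  0.14  1.38 -0.24]
```

```bash
python3 -m creep '[[[0,0,0,-45,0,0,-0.14],[0,10,-10,-90,0,0,-0.28],[0,35,-35,-102,0,0,-0.42],[0,68,-68,-102,0,0,-0.566],[0,100,-100,-102,0,0,-0.566]]]'
python3 -c "
from h import *
go((.4905,.0591,.33),.06)"
```

```text
time: 10.55
position: [0.5412, -0.1128, 0.3288]
tool_rot: [2.158, 2.283, 0.001]
ft_force: [0.8, -0.2, -0.2]
grip_width: 0.293
t 10.55 pos [ 0.5412 -0.1128  0.3288] y-head 0.056 tilt [ 0.001 -0.    -1.   ] grip 0.293 F [ 0.8 -0.2 -0.2]
 shift [174.5 -40.9  -1.3] turn [ 0.001  0.    -0.004] turn [ 0.000e+00 -1.000e-03  3.138e+00] j7 0.16 j [ 0.72  0.12 -0.61  1.5   0.07  1.54  0.16]
```

```bash
python3 -m creep '[[[0,42,-10,0,0,0,0],[0,85,-20,0,0,0,0],[0,130,-30,0,0,0,0],[0,174,-41,0,0,0,0],[0,174,-41,0,0,0,0]]]';python3 -m creep '[[[0,0,0,45,0,0,0],[0,0,0,90,0,0,0],[0,0,0,135,0,0,0],[0,0,0,180,0,0,0],[0,0,0,225,0,0,0]]]'; 
python3 -c "
from h import *
go((.4905,.0591,.023),.06)"
```

```text
time: 11.05
position: [0.489, 0.0657, 0.3292]
tool_rot: [-2.147, -2.293, -0.002]
ft_force: [1.0, 0.5, -0.6]
grip_width: 0.295
time: 11.55
position: [0.491, 0.0569, 0.1019]
tool_rot: [2.16, 2.28, -0.0]
ft_force: [-0.3, -0.5, -1.9]
grip_width: 0.293
t 11.55 pos [0.491  0.0569 0.1019] y-head 0.054 tilt [ 0.001 -0.001 -1.   ] grip 0.293 F [-0.3 -0.5 -1.9]
 shift [ 2.3 -0.5 78.8] turn [ 0.001  0.001 -0.006] turn [ 1.000e-03 -1.000e-03  3.136e+00] j7 -0.21 j [ 0.55  0.15 -0.76  1.95  0.12  1.08 -0.21]
```

```bash
python3 -m creep '[[[0,2,0,35,0,0,0],[0,2,0,60,0,0,0],[0,2,0,74,0,0,0],[0,2,0,79,0,0,0],[0,2,0,79,0,0,0]]]';python3 -m creep '[[[0.48,0,0,0,0,0,0],[0.48,0,0,0,0,0,0],[0.48,0,0,0,0,0,0],[0.48,0,0,-45,0,0,0],[0.48,0,0,-90,0,0,0]]]'; python3 -m creep '[[[0.48,0,0,-45,0,0,0],[0.48,0,0,-90,0,0,0],[0.48,0,0,-130,0,0,0]]]'
python3 - <<'E'
from h import *
go((.470,.309,.20),.06+1.5708)
E
```

```text
time: 12.05
position: [0.4914, 0.0593, 0.0247]
tool_rot: [-2.161, -2.281, -0.0]
ft_force: [-0.2, -1.2, -1.5]
grip_width: 0.293
time: 12.55
position: [0.4901, 0.0595, 0.1152]
tool_rot: [-2.159, -2.279, 0.002]
ft_force: [1.9, -0.3, 0.6]
grip_width: 0.473
time: 12.85
position: [0.4914, 0.0597, 0.2477]
tool_rot: [2.158, 2.279, 0.002]
ft_force: [1.3, -0.7, -0.3]
grip_width: 0.474
t 12.85 pos [0.4914 0.0597 0.2477] y-head 0.054 tilt [ 0.003 -0.001 -1.   ] grip 0.474 F [ 1.3 -0.7 -0.3]
 shift [250.2  -8.   47.4] turn [ 3.000e-03 -1.000e-03  1.565e+00] turn [ 1.000e-03  3.000e-03 -1.576e+00] j7 -0.12 j [ 0.6   0.   -0.77  1.77  0.    1.37 -0.12]
```

```bash
python3 -m creep '[[[0.5,42,-1,0,0,0,0.14],[0.5,84,-3,0,0,0,0.28],[0.5,126,-4,0,0,0,0.42],[0.5,168,-5,0,0,0,0.56],[0.5,208,-7,0,0,0,0.7]]]';python3 -m creep '[[[0.5,0,0,0,0,0,0.14],[0.5,0,0,0,0,0,0.28],[0.5,0,0,0,0,0,0.42],[0.5,0,0,0,0,0,0.56],[0.5,0,0,0,0,0,0.7]]]';python3 -m creep '[[[0.5,0,0,0,0,0,0.1],[0.5,0,0,0,0,0,0.16],[0.5,0,0,0,0,0,0.16],[0.5,0,0,0,0,0,0.16]]]'
python3 - <<'E'
from h import *
cv2.imwrite("pics/top3.png",ctrl.get_image("top")[:,:,::-1])
p=ctrl.camera_params("wrist");im=ctrl.get_image("wrist");cv2.imwrite("pics/w4.png",im[:,:,::-1])
go((.470,.309,.16),.06+1.5708)
print(proj("wrist",(.470,.309,.097),p),proj("wrist",(.475,.234,.074),p))
E
```

```text
time: 13.35
position: [0.4744, 0.2574, 0.2454]
tool_rot: [2.761, 1.496, 0.002]
ft_force: [0.8, 0.1, 0.3]
grip_width: 0.498
time: 13.85
position: [0.4745, 0.2562, 0.2452]
tool_rot: [3.107, 0.459, 0.001]
ft_force: [-0.1, 0.0, -0.2]
grip_width: 0.499
time: 14.25
position: [0.4745, 0.2561, 0.2449]
tool_rot: [3.133, 0.22, 0.001]
ft_force: [-1.0, 0.4, 0.5]
grip_width: 0.5
t 14.35 pos [0.4744 0.2561 0.2448] y-head -1.431 tilt [ 0. -0. -1.] grip 0.497 F [ 0.9  0.2 -0.6]
 shift [  3.  -53.   84.7] turn [ 0.   -0.    0.08] turn [ 0.000e+00  1.000e-03 -3.062e+00] j7 -2.06 j [ 0.24  0.14 -0.85  1.67  0.11  1.38 -2.06]
[255.65039602 220.40700667] [340.62189313 220.53521721]
```

View pics/w4.png

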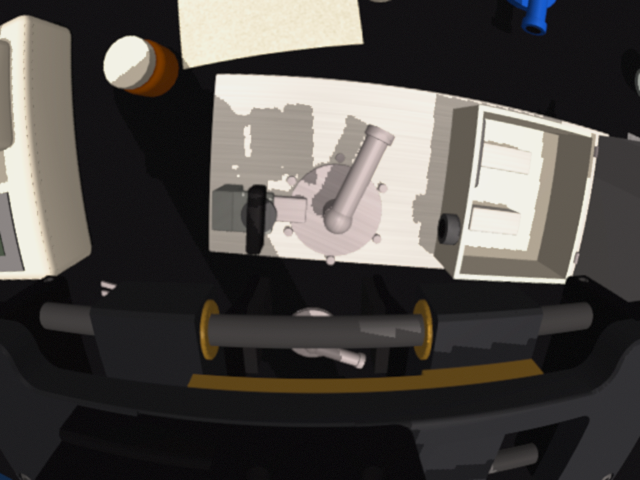

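The wrist view shows both bars in the box at (505,158) and (495,218), and the thumb bar at (258,220), within 3 px of prediction. Gripping the screw now.

```bash
python3 -m creep '[[[0.5,1,-27,0,0,0,0.08],[0.5,3,-53,10,0,0,0.08],[0.5,3,-53,50,0,0,0.08],[0.5,3,-53,84,0,0,0.08],[0.5,3,-53,84,0,0,0.08]]]'
python3 - <<'E'
from h import *
p=ctrl.camera_params("wrist");im=ctrl.get_image("wrist");cv2.imwrite("pics/w5.png",im[:,:,::-1])
go((.470,.309,.072),.06+1.5708)
k=(im.max(2)<60).astype('uint8')[60:270,180:470]
for c in cv2.findContours(k,0,2)[0]:
    if cv2.contourArea(c)>200: 
        r=cv2.minAreaRect(c); print(r[0][0]+180,r[0][1]+60,r[1:],cv2.boundingRect(c),onz("wrist",(r[0][0]+180,r[0][1]+60),.097,p))
print(proj("wrist",(.470,.309,.097),p))
E
```

```text
time: 14.85
position: [0.4673, 0.3068, 0.1561]
tool_rot: [3.136, 0.094, -0.013]
ft_force: [-0.1, -0.7, 0.6]
grip_width: 0.5
t 14.9 pos [0.4688 0.3079 0.1589] y-head -1.511 tilt [-0.004 -0.002 -1.   ] grip 0.501 F [ 0.2  0.1 -0. ]
 shift [ 1.6 -1.2 86.9] turn [ 0.002  0.004 -0.001] turn [ 7.000e-03 -3.000e-03  3.141e+00] j7 -2.31 j [ 0.11  0.28 -0.86  1.73  0.22  1.24 -2.31]
308.84226989746094 234.96246337890625 ((37.476200103759766, 69.85675048828125), 13.392496109008789) (111, 141, 40, 69) [0.48063169 0.31273491 0.097     ]
209.5 164.5 ((209.0, 59.0), 90.0) (0, 0, 60, 210) [0.52163985 0.37577638 0.097     ]
[313.85308824 251.58770796]
```

View pics/w5.png

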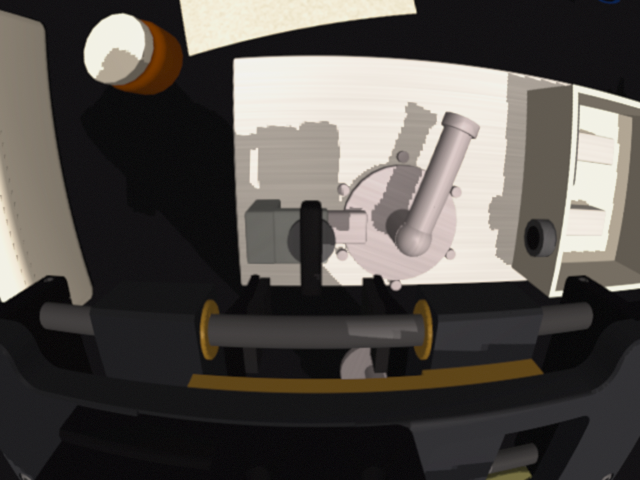

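The thumb bar sits between the fingers at (311,250), as predicted. Descend and grip.

```bash
python3 -m creep '[[[0.5,1,-1,30,0,0,0],[0.5,1,-1,60,0,0,0],[0.5,1,-1,80,0,0,0],[0.5,1,-1,86,0,0,0],[0.3,1,-1,86,0,0,0]]]' 60; python3 -m creep '[[[0,0,0,0,0,0,0],[0,0,0,0,0,0,0],[0,0,0,0,0,0,0],[0,0,0,0,0,0,0],[0,0,0,0,0,0,0]]]'
python3 - <<'E'
from h import *
go((.470,.309,.072),.06+1.5708)
E
```

```text
time: 15.4
position: [0.4718, 0.3103, 0.0757]
tool_rot: [-3.14, -0.092, -0.001]
ft_force: [0.3, 0.6, 0.7]
grip_width: 0.462
time: 15.9
position: [0.4715, 0.3101, 0.0753]
tool_rot: [3.14, 0.092, 0.002]
ft_force: [0.0, -1.7, 4.8]
grip_width: 0.157
t 15.9 pos [0.4715 0.3101 0.0753] y-head -1.512 tilt [ 0.001 -0.    -1.   ] grip 0.157 F [ 0.  -1.7  4.8]
 shift [-1.6  1.   3.3] turn [ 0.    -0.001 -0.001] turn [-2.00e-03 -1.00e-03  3.14e+00] j7 -2.38 j [ 0.07  0.37 -0.82  1.81  0.31  1.09 -2.38]
```

```bash
for i in 1; do python3 -m creep '[[[0,0,0,0,0,0,-0.14],[0,0,0,0,0,0,-0.28],[0,0,0,0,0,0,-0.42],[0,0,0,0,0,0,-0.56],[0,0,0,0,0,0,-0.7]]]'; done; python3 -m creep '[[[0,0,0,0,0,0,-0.14],[0,0,0,0,0,0,-0.28],[0,0,0,0,0,0,-0.42],[0,0,0,0,0,0,-0.56],[0,0,0,0,0,0,-0.7]]]'
python3 - <<'E'
from h import *
s=ctrl.get_state();print(s["torque"])
go((.470,.309,.072),.06+1.5708)
p=ctrl.camera_params("wrist");im=ctrl.get_image("wrist");cv2.imwrite("pics/w6.png",im[:,:,::-1])
E
```

```text
time: 16.4
position: [0.4707, 0.312, 0.0754]
tool_rot: [-2.912, -1.171, -0.002]
ft_force: [-1.4, 2.2, 1.2]
grip_width: 0.152
time: 16.9
position: [0.4687, 0.313, 0.0754]
tool_rot: [-2.331, -2.099, -0.001]
ft_force: [-6.4, 3.6, 3.5]
grip_width: 0.158
[ 0.82012983  1.116581   -0.15526423]
t 16.9 pos [0.4687 0.313  0.0754] y-head -0.105 tilt [-0.003  0.004 -1.   ] grip 0.158 F [-6.4  3.6  3.5]
 shift [-3.9  1.7  3.3] turn [-5.000e-03 -1.000e-03  1.406e+00] turn [ 1.000e-03 -5.000e-03 -1.735e+00] j7 -1.1 j [ 0.26  0.49 -1.1   1.81  0.47  1.14 -1.1 ]
```

View pics/w6.png

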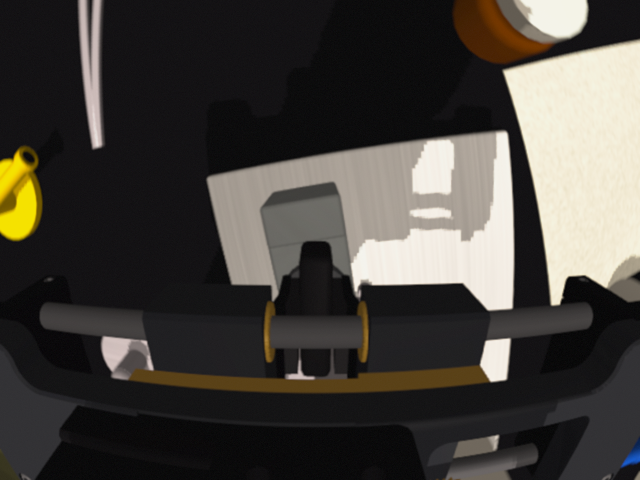

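The thumb bar at (316,300) is still aligned with the fingers after the 1.40 rad turn, so it did not slip. Releasing and moving to the spout.

```bash
python3 -m creep '[[[0.5,0,0,0,0,0,0],[0.5,0,0,0,0,0,0],[0.5,0,0,0,0,0,0],[0.5,0,0,-45,0,0,0],[0.5,0,0,-90,0,0,0]]]' 30; python3 -m creep '[[[0.5,0,0,-20,0,0,-0.14],[0.5,0,0,-20,0,0,-0.28],[0.5,0,0,-20,0,0,-0.42],[0.5,0,0,-20,0,0,-0.56],[0.5,0,0,-20,0,0,-0.7]]]'
python3 - <<'E'
from h import *
go((.5276,.219,.17),1.276)
E
```

```text
time: 17.45
position: [0.4704, 0.3087, 0.1643]
tool_rot: [-2.343, -2.092, 0.006]
ft_force: [0.4, 0.5, 0.4]
grip_width: 0.476
time: 17.95
position: [0.4715, 0.3093, 0.1843]
tool_rot: [1.476, 2.772, -0.001]
ft_force: [-0.0, -0.0, 0.2]
grip_width: 0.505
t 17.95 pos [0.4715 0.3093 0.1843] y-head 0.592 tilt [ 0.    -0.001 -1.   ] grip 0.505 F [-0.  -0.   0.2]
 shift [-106.2   -3.8   14.5] turn [-0.001  0.001 -0.684] turn [1.000e-03 1.000e-03 2.458e+00] j7 -0.38 j [ 0.42  0.45 -1.31  1.69  0.45  1.35 -0.38]
```

```bash
python3 -m creep '[[[0.5,-30,-1,0,0,0,-0.14],[0.5,-60,-2,0,0,0,-0.28],[0.5,-90,-3,0,0,0,-0.42],[0.5,-106,-4,0,0,0,-0.56],[0.5,-106,-4,0,0,0,-0.684]]]'; python3 -m creep '[[[0.5,0,0,0,0,0,0],[0.5,0,0,0,0,0,0],[0.5,0,0,10,0,0,0]]]'
python3 - <<'E'
from h import *
go((.5276,.219,.045),1.276)
p=ctrl.camera_params("wrist");im=ctrl.get_image("wrist");cv2.imwrite("pics/w7.png",im[:,:,::-1])
for X in((.5276,.219,.071),(.475,.235,.074)):print(proj("wrist",X,p))
cv2.imwrite("pics/top4.png",ctrl.get_image("top")[:,:,::-1])
E
```

```text
time: 18.45
position: [0.5288, 0.2154, 0.1838]
tool_rot: [-0.47, -3.106, 0.003]
ft_force: [-0.1, -0.2, 0.8]
grip_width: 0.498
time: 18.75
position: [0.5269, 0.2206, 0.1753]
tool_rot: [0.469, 3.104, 0.001]
ft_force: [-0.7, 0.3, 0.6]
grip_width: 0.5
t 18.75 pos [0.5269 0.2206 0.1753] y-head 1.271 tilt [ 0.002  0.    -1.   ] grip 0.5 F [-0.7  0.3  0.6]
 shift [ -0.9  -1.4 130.3] turn [ 0.001  0.002 -0.005] turn [ 3.000e-03 -1.000e-03  3.136e+00] j7 0.44 j [ 0.6   0.51 -1.34  1.69  0.51  1.36  0.44]
[312.41806603 238.29608427]
[311.91111604 164.83599174]
```

View pics/w7.png

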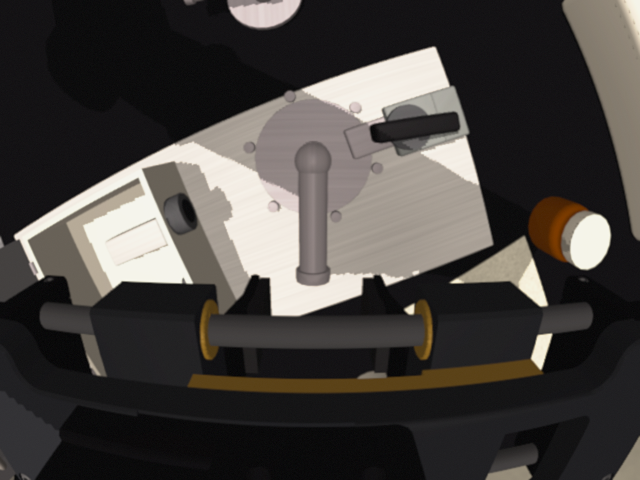

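The spout is aligned with the tool, from (313,160) to (314,275), and the thumb bar at (415,127) now lies along rig y. Pinch and turn.

```bash
python3 -m creep '[[[0.5,-1,-1,45,0,0,0],[0.5,-1,-1,90,0,0,0],[0.5,-1,-1,120,0,0,0],[0.5,-1,-1,130,0,0,0],[0.2,-1,-1,130,0,0,0]]]' 15; python3 -m creep '[[[0.1,0,0,0,0,0,0],[0.1,0,0,0,0,0,0],[0.1,0,0,0,0,0,0],[0.1,0,0,0,0,0,0]]]'; python3 -m creep '[[[0.1,0.4,-6.6,0,0,0,0.12],[0.1,1.6,-13.1,0,0,0,0.24],[0.1,3.5,-19.4,0,0,0,0.36],[0.1,6.2,-25.4,0,0,0,0.48],[0.1,9.6,-31,0,0,0,0.6]]]'
python3 - <<'E'
from h import *
go((.475,.235,.045),.06)
E
```

```text
time: 19.35
position: [0.5261, 0.2183, 0.0436]
tool_rot: [-0.467, -3.104, 0.002]
ft_force: [0.4, 0.7, 0.1]
grip_width: 0.461
time: 19.75
position: [0.5283, 0.2185, 0.0462]
tool_rot: [0.468, 3.104, 0.0]
ft_force: [-0.4, -1.5, 5.8]
grip_width: 0.253
time: 20.25
position: [0.5108, 0.1917, 0.0462]
tool_rot: [1.37, 2.823, 0.004]
ft_force: [1.9, -0.1, 4.0]
grip_width: 0.247
t 20.25 pos [0.5108 0.1917 0.0462] y-head 0.667 tilt [ 0.004  0.    -1.   ] grip 0.247 F [ 1.9 -0.1  4. ]
 shift [56.1 -1.4  1.1] turn [0.004 0.001 0.607] turn [-1.000e-03  6.000e-03 -2.535e+00] j7 -0.14 j [ 0.52  0.5  -1.12  1.88  0.52  1.08 -0.14]
```

```bash
python3 -m creep '[[[0.1,0.4,-6.6,0,0,0,0.12],[0.1,1.6,-13.1,0,0,0,0.24],[0.1,3.5,-19.4,0,0,0,0.36],[0.1,6.2,-25.4,0,0,0,0.48],[0.1,9.6,-31,0,0,0,0.61]]]';python3 -m creep '[[[0.1,0,0,0,0,0,0],[0.1,0,0,0,0,0,0],[0.1,0,0,0,0,0,0],[0.1,0,0,0,0,0,0]]]'
python3 - <<'E'
from h import *
go((.475,.235,.045),.06)
p=ctrl.camera_params("wrist");im=ctrl.get_image("wrist");cv2.imwrite("pics/w8.png",im[:,:,::-1])
print(proj("wrist",(.475,.235,.074),p))
E
```

```text
time: 20.75
position: [0.4799, 0.1794, 0.0461]
tool_rot: [2.154, 2.282, 0.002]
ft_force: [0.0, -3.6, 7.7]
grip_width: 0.25
time: 21.15
position: [0.4786, 0.1791, 0.0461]
tool_rot: [2.151, 2.287, -0.003]
ft_force: [-4.7, -3.4, 12.2]
grip_width: 0.245
t 21.15 pos [0.4786 0.1791 0.0461] y-head 0.061 tilt [-0.    -0.003 -1.   ] grip 0.245 F [-4.7 -3.4 12.2]
 shift [56.  -0.2  0.9] turn [-0.     0.003  0.001] turn [-0.004 -0.    -3.14 ] j7 -0.65 j [ 0.5   0.37 -1.04  1.96  0.38  1.02 -0.65]
[314.78683448 190.05710225]
```

```bash
python3 -m creep '[[[0.5,0,0,0,0,0,0],[0.5,0,0,0,0,0,0],[0.5,0,0,0,0,0,0],[0.5,0,0,-45,0,0,0],[0.5,0,0,-90,0,0,0]]]'; python3 -m creep '[[[0.5,-30,0,-30,0,0,0],[0.5,-60,0,-60,0,0,0],[0.5,-60,0,-70,0,0,0],[0.5,-60,0,-70,0,0,0],[0.5,-60,0,-70,0,0,0]]]'
python3 - <<'E'
from h import *
p=ctrl.camera_params("wrist");im=ctrl.get_image("wrist");cv2.imwrite("pics/w9.png",im[:,:,::-1])
go((.470,.309,.12),-.105)
th=.06;rig=lambda x,y:(.5266+x*np.cos(th)-y*np.sin(th),.0412+x*np.sin(th)+y*np.cos(th))
for n,x,y,z in(("port",-.04,.089,.06),("mouth",-.04,.1,.060),("axis",-.04,.195,.074),("screw",-.04,.27,.097)):print(n,proj("wrist",(*rig(x,y),z),p).round(1))
E
```

```text
time: 21.7
position: [0.4772, 0.1796, 0.1345]
tool_rot: [-2.149, -2.288, 0.004]
ft_force: [1.2, -0.5, 0.9]
grip_width: 0.487
time: 22.2
position: [0.4816, 0.1208, 0.2038]
tool_rot: [-2.15, -2.29, 0.001]
ft_force: [-0.6, 0.7, 0.6]
grip_width: 0.498
t 22.25 pos [0.4812 0.121  0.2034] y-head 0.064 tilt [-0.002  0.    -1.   ] grip 0.501 F [ 0.2 -0.5  0. ]
 shift [188.3   1.   83.4] turn [-0.002 -0.     0.169] turn [ 0.    -0.003 -2.973] j7 -0.29 j [ 0.82  0.09 -1.15  1.82  0.08  1.29 -0.29]
port [315.8 217.7]
mouth [315.8 204.9]
axis [316.3  88.7]
screw [316.7 -10.9]
```

View pics/w9.png

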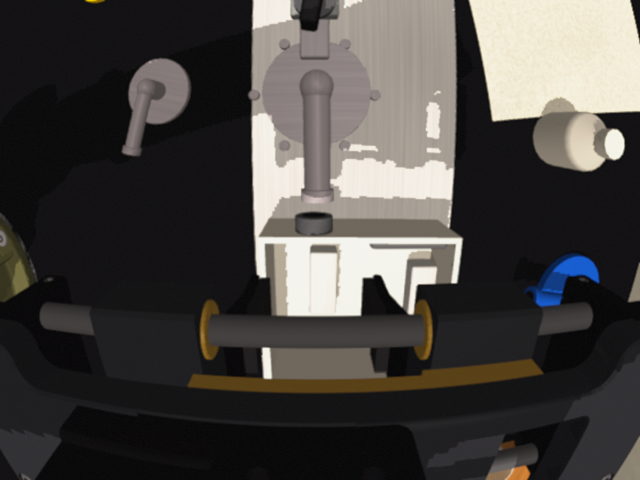

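The spout runs from (316,85) to (317,195) with the port at (314,222), so it is about 2-3 mm off square against a tolerance of 9 mm. Next is tightening the screw.

```bash
python3 -m creep '[[[0.5,45,0,0,0,0,0.1],[0.5,90,0,0,0,0,0.169],[0.5,140,0,0,0,0,0.169],[0.5,189,0,0,0,0,0.169],[0.5,189,0,40,0,0,0.169]]]';python3 -m creep '[[[0.5,0,0,0,0,0,0],[0.5,0,0,0,0,0,0]]]'
python3 - <<'E'
from h import *
go((.4705,.3105,.075),-.105)
E
```

```text
time: 22.75
position: [0.4673, 0.3217, 0.1674]
tool_rot: [-2.316, -2.113, -0.015]
ft_force: [0.1, 1.0, -0.1]
grip_width: 0.503
time: 22.95
position: [0.4692, 0.3086, 0.1631]
tool_rot: [-2.334, -2.101, 0.006]
ft_force: [0.1, 0.2, 0.3]
grip_width: 0.503
t 22.95 pos [0.4692 0.3086 0.1631] y-head -0.105 tilt [-0.004 -0.001 -1.   ] grip 0.503 F [0.1 0.2 0.3]
 shift [ 2.2  1.4 88.1] turn [-0.004  0.002 -0.   ] turn [3.000e-03 6.000e-03 3.141e+00] j7 -1.0 j [ 0.32  0.38 -1.14  1.72  0.35  1.28 -1.  ]
```

```bash
python3 -m creep '[[[0.5,2,1,30,0,0,0],[0.5,2,1,60,0,0,0],[0.5,2,1,82,0,0,0],[0.5,2,1,88,0,0,0],[0.3,2,1,88,0,0,0]]]' 60; python3 -m creep '[[[0,0,0,0,0,0,0],[0,0,0,0,0,0,0],[0,0,0,0,0,0,0],[0,0,0,0,0,0,0],[0,0,0,0,0,0,0]]]';python3 -m creep '[[[0,0,0,0,0,0,0.14],[0,0,0,0,0,0,0.28],[0,0,0,0,0,0,0.42],[0,0,0,0,0,0,0.56],[0,0,0,0,0,0,0.7]]]';python3 -m creep '[[[0,0,0,0,0,0,0.14],[0,0,0,0,0,0,0.28],[0,0,0,0,0,0,0.42],[0,0,0,0,0,0,0.56],[0,0,0,0,0,0,0.68]]]'
python3 - <<'E'
from h import *
s=ctrl.get_state();print(s["torque"])
go((.4705,.3105,.075),.06+1.571)
E
```

```text
time: 23.45
position: [0.4724, 0.3095, 0.0769]
tool_rot: [2.339, 2.097, -0.001]
ft_force: [-0.5, -0.4, 0.8]
grip_width: 0.461
time: 23.95
position: [0.4685, 0.3113, 0.0775]
tool_rot: [-2.334, -2.1, 0.007]
ft_force: [-8.1, -2.4, 7.4]
grip_width: 0.156
time: 24.45
position: [0.4694, 0.3109, 0.0775]
tool_rot: [2.917, 1.165, -0.006]
ft_force: [-7.4, -1.9, 7.6]
grip_width: 0.156
time: 24.95
position: [0.4698, 0.31, 0.0775]
tool_rot: [3.136, 0.125, -0.005]
ft_force: [-6.6, -3.7, 7.7]
grip_width: 0.155
[-0.67386137  1.49753007  0.19939166]
t 24.95 pos [0.4698 0.31   0.0775] y-head -1.491 tilt [-0.003 -0.003 -1.   ] grip 0.155 F [-6.6 -3.7  7.7]
 shift [ 0.8 -0.4  2.5] turn [0.003 0.003 0.02 ] turn [-0.005  0.004 -3.122] j7 -2.34 j [ 0.05  0.36 -0.8   1.81  0.29  1.09 -2.34]
```

```bash
python3 -m creep '[[[0,0,0,0,0,0,0.03],[0,0,0,0,0,0,0.06],[0,0,0,0,0,0,0.09],[0,0,0,0,0,0,0.09]]]'
python3 -c "
from h import *
print(ctrl.get_state()['torque']);go(None)"; python3 -m creep '[[[0,0,0,0,0,0,0],[0.5,0,0,0,0,0,0],[0.5,0,0,0,0,0,0],[0.5,0,0,0,0,0,0],[0.5,0,0,-45,0,0,0]]]' 30; python3 -m creep '[[[0.5,0,0,-45,0,0,0],[0.5,0,15,-90,0,0,0],[0.5,0,50,-130,0,0,0],[0.5,0,50,-130,0,0,0],[0.5,0,50,-130,0,0,0]]]'
python3 - <<'E'
from h import *
p=ctrl.camera_params("wrist");im=ctrl.get_image("wrist");cv2.imwrite("pics/w10.png",im[:,:,::-1])
cv2.imwrite("pics/top5.png",ctrl.get_image("top")[:,:,::-1]);cv2.imwrite("pics/sc5.png",ctrl.get_image("scene")[:,:,::-1])
go(None)
E
```

```text
time: 25.35
position: [0.4698, 0.3099, 0.0774]
tool_rot: [3.138, -0.003, -0.004]
ft_force: [-5.7, -4.0, 7.6]
grip_width: 0.16
[-0.7128732   1.34781769  1.15882219]
t 25.35 pos [0.4698 0.3099 0.0774] y-head -1.573 tilt [-0.002 -0.004 -1.   ] grip 0.16 F [-5.7 -4.   7.6]
time: 25.85
position: [0.4687, 0.3074, 0.1167]
tool_rot: [3.136, -0.011, -0.016]
ft_force: [1.0, -0.4, 0.2]
grip_width: 0.435
time: 26.35
position: [0.4726, 0.2597, 0.2526]
tool_rot: [3.141, -0.014, 0.004]
ft_force: [0.2, -0.4, -0.2]
grip_width: 0.502
t 26.5 pos [0.4705 0.2609 0.25  ] y-head -1.576 tilt [-0.003 -0.001 -1.   ] grip 0.502 F [-0.4  0.  -0.1]
```

View pics/w10.png

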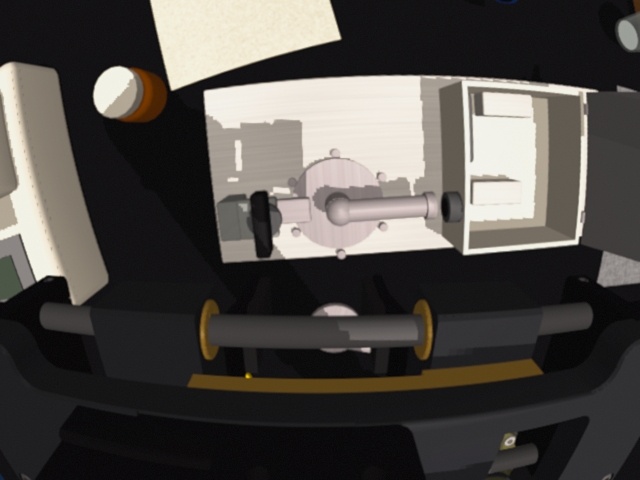

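The screw reached its end stop (torque 1.16 N m). The thumb bar at (261,223) lies along rig x again. The spout runs (337,209) to (433,205) with the port at (452,207), so it is about 2 mm off square. Next I'll estimate the flap angle from the tongue tip in the top view.

Run:
```python
from h import *
th=.06;rig=lambda x,y:(.5266+x*np.cos(th)-y*np.sin(th),.0412+x*np.sin(th)+y*np.cos(th))
for a in np.arange(1.4,2.21,.1):
    q=lambda d,h,x:(*rig(x,-.075+d*np.cos(a)-h*np.sin(a)),.08+d*np.sin(a)+h*np.cos(a))
    print(round(a,2),"tip crop",((proj("top",q(.198,.005,.04))-(170,190))*3.4).round(),"edge -x crop",((proj("top",q(.153,.005,-.08))-(170,190))*3.4).round(),"scene tip",proj("scene",q(.198,.005,.04)).round(),"tip world",np.round(q(.198,.005,.04),3))
im=cv2.imread("pics/sc5.png")[150:320,200:460];cv2.imwrite("pics/sc5c.png",cv2.resize(im,None,fx=3,fy=3))
```

```text
1.4 tip crop [583.  84.] edge -x crop [608. 297.] scene tip [308. 178.] tip world [ 0.569 -0.003  0.276]
1.5 tip crop [618.  81.] edge -x crop [634. 295.] scene tip [299. 180.] tip world [ 0.57  -0.022  0.278]
1.6 tip crop [653.  79.] edge -x crop [660. 293.] scene tip [290. 183.] tip world [ 0.572 -0.042  0.278]
1.7 tip crop [688.  77.] edge -x crop [686. 291.] scene tip [281. 187.] tip world [ 0.573 -0.062  0.276]
1.8 tip crop [721.  76.] edge -x crop [711. 290.] scene tip [271. 192.] tip world [ 0.574 -0.081  0.272]
1.9 tip crop [753.  75.] edge -x crop [735. 288.] scene tip [262. 198.] tip world [ 0.575 -0.1    0.266]
2.0 tip crop [783.  74.] edge -x crop [757. 287.] scene tip [253. 205.] tip world [ 0.576 -0.118  0.258]
2.1 tip crop [810.  75.] edge -x crop [778. 285.] scene tip [245. 212.] tip world [ 0.577 -0.135  0.248]
2.2 tip crop [835.  75.] edge -x crop [797. 284.] scene tip [237. 221.] tip world [ 0.578 -0.152  0.237]
```

View pics/sc5c.png

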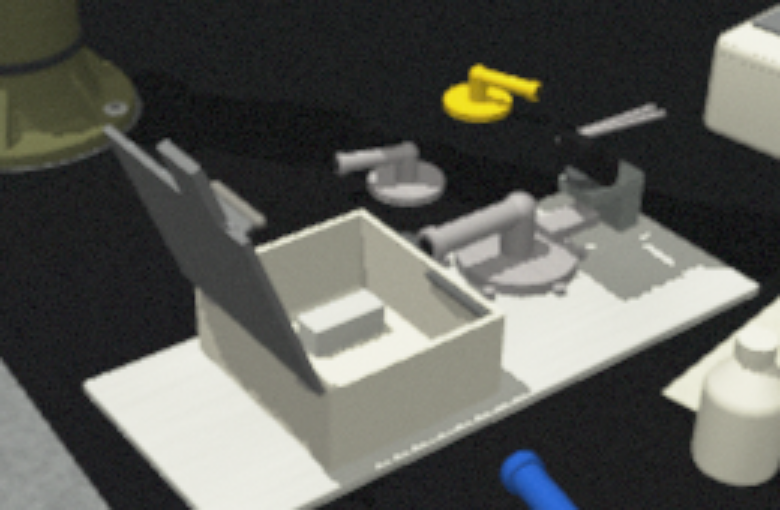

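The scene crop shows the tongue tip at full-image (257,198), which puts the flap at about 1.92 rad and agrees with the top view. One bar is visible in the box. I'll work out where the closed fingers must go to push it shut from behind.

```bash
python3 -m creep '[[[0.1,0,0,-45,0,0,-0.14],[0,0,0,-90,0,0,-0.28],[0,0,0,-90,0,0,-0.42],[0,0,0,-90,0,0,-0.56],[0,0,0,-90,0,0,-0.7]]]'; python3 -m creep '[[[0,0,0,0,0,0,-0.14],[0,0,0,0,0,0,-0.28],[0,0,0,0,0,0,-0.42],[0,0,0,0,0,0,-0.56],[0,0,0,0,0,0,-0.7]]]';python3 -m creep '[[[0,0,0,0,0,0,-0.14],[0,0,0,0,0,0,-0.236],[0,0,0,0,0,0,-0.236],[0,0,0,0,0,0,-0.236]]]'
cat >> h.py <<'E'
TH=.06
def rig(x,y):return (.5266+x*np.cos(TH)-y*np.sin(TH),.0412+x*np.sin(TH)+y*np.cos(TH))
def flap_pt(a,d=.160):
    h=.009+.0095*np.sin(a)
    return np.array([-.075+d*np.cos(a)-h*np.sin(a),.08+d*np.sin(a)+h*np.cos(a)])
E
python3 - <<'E'
from h import *
go((*rig(.04,-.175),.34),.06)
for a in(1.95,1.8,1.65,1.5,1.35,1.2,1.05,.9,.75,.6,.45,.3,.2,.1,0):
    print(a,(flap_pt(a)*1000).round(1))
E
```

```text
time: 27.0
position: [0.4709, 0.2614, 0.3402]
tool_rot: [-2.95, -1.079, 0.004]
ft_force: [-0.5, -0.2, 0.1]
grip_width: 0.13
time: 27.5
position: [0.4707, 0.2613, 0.3398]
tool_rot: [-2.4, -2.025, 0.004]
ft_force: [-0.8, 0.1, -0.8]
grip_width: 0.005
time: 27.9
position: [0.471, 0.261, 0.3405]
tool_rot: [-2.155, -2.284, 0.003]
ft_force: [0.7, 0.4, -0.3]
grip_width: 0.003
t 27.9 pos [0.471  0.261  0.3405] y-head 0.058 tilt [-0.002 -0.    -1.   ] grip 0.003 F [ 0.7  0.4 -0.3]
 shift [-397.5   83.1    0.4] turn [-0.002  0.    -0.002] turn [0.000e+00 3.000e-03 3.139e+00] j7 -0.57 j [ 0.3   0.12 -0.93  1.5   0.1   1.57 -0.57]
1.95 [-150.8  222. ]
1.8 [-129.1  231.7]
1.65 [-106.1  238. ]
1.5 [-82.1 240.9]
1.35 [-57.8 240.1]
1.2 [-33.7 235.6]
1.05 [-10.3 227.4]
0.9 [ 11.6 215.6]
0.75 [ 31.5 200.4]
0.6 [ 48.9 182.2]
0.45 [ 63.4 161.4]
0.3 [ 74.4 138.6]
0.2 [ 79.6 122.5]
0.1 [ 83.2 105.9]
0 [85. 89.]
```

```bash
python3 -m creep '[[[0,-45,20,0,0,0,0],[0,-90,40,0,0,0,0],[0,-135,60,0,0,0,0],[0,-180,83,0,0,0,0],[0,-225,83,0,0,0,0]]]'; python3 -m creep '[[[0,-45,0,0,0,0,0],[0,-90,0,0,0,0,0],[0,-135,0,0,0,0,0],[0,-173,0,0,0,0,0],[0,-173,0,0,0,0,0]]]';python3 -m creep '[[[0,0,0,40,0,0,0],[0,0,0,80,0,0,0],[0,0,0,115,0,0,0],[0,0,0,115,0,0,0]]]'
python3 - <<'E'
from h import *
go((*rig(.04,-.1508),.222),.06)
E
```

```text
time: 28.4
position: [0.5693, 0.0386, 0.3401]
tool_rot: [-2.157, -2.282, -0.0]
ft_force: [0.2, -0.8, -0.1]
grip_width: -0.0
time: 28.9
position: [0.5771, -0.1402, 0.3399]
tool_rot: [-2.17, -2.272, 0.006]
ft_force: [0.7, -0.9, 0.4]
grip_width: 0.003
time: 29.3
position: [0.5744, -0.131, 0.221]
tool_rot: [-2.149, -2.279, 0.008]
ft_force: [-0.4, -0.2, 0.5]
grip_width: 0.007
t 29.3 pos [ 0.5744 -0.131   0.221 ] y-head 0.058 tilt [-0.01   0.003 -1.   ] grip 0.007 F [-0.4 -0.2  0.5]
 shift [24.   2.6 -0.9] turn [-0.01  -0.003 -0.002] turn [-0.005  0.016  3.14 ] j7 0.12 j [ 0.74  0.26 -0.66  1.58  0.16  1.36  0.12]
```

```bash
python3 -m creep '[[[0,24,2,-1,0,0,0],[0,46,2,-11,0,0,0],[0,69,2,-17,0,0,0],[0,93,2,-20,0,0,0],[0,117,2,-19,0,0,0]]]'; python3 -m creep '[[[0,24,0,4,0,0,0],[0,47,0,12,0,0,0],[0,69,0,24,0,0,0],[0,89,0,39,0,0,0],[0,106,0,57,0,0,0]]]'
python3 - <<'E'
from h import *
im=ctrl.get_image("scene")[120:320,200:480,::-1];cv2.imwrite("pics/sc6.png",cv2.resize(im,None,fx=2.5,fy=2.5))
go((*rig(.04,.049),.182),.06)
E
```

```text
time: 29.8
position: [0.5739, -0.0145, 0.2483]
tool_rot: [2.154, 2.282, 0.001]
ft_force: [0.0, -1.8, -0.5]
grip_width: 0.006
time: 30.3
position: [0.5678, 0.0926, 0.1909]
tool_rot: [2.153, 2.284, 0.003]
ft_force: [0.1, -0.9, 0.7]
grip_width: 0.004
t 30.35 pos [0.5653 0.096  0.1876] y-head 0.063 tilt [-0.002  0.002 -1.   ] grip 0.002 F [-1.5  2.  -2.4]
 shift [-3.4 -1.9  5.5] turn [-0.001 -0.002  0.003] turn [ 3.000e-03 -2.000e-03 -3.139e+00] j7 -0.3 j [ 0.47  0.26 -0.79  1.67  0.19  1.29 -0.3 ]
```

View pics/sc6.png

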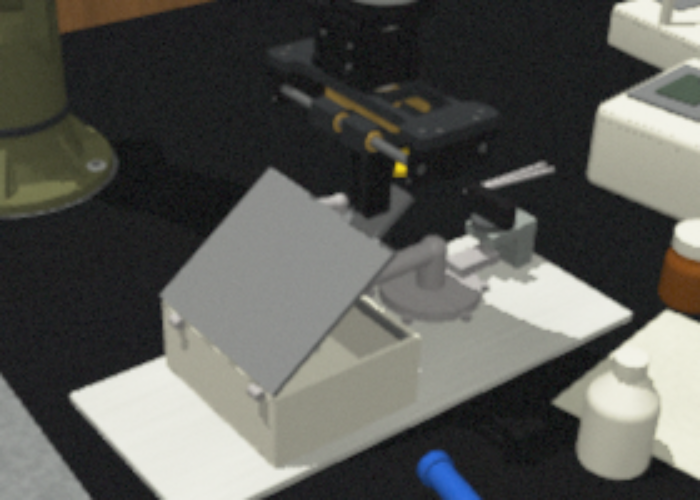

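The flap follows the fingers, which sit on the tongue at (370,185). Continuing down, then pressing.

```bash
python3 -m creep '[[[0,14,0,21,0,0,0],[0,22,0,43,0,0,0],[0,26,0,59,0,0,0],[0,28,0,72,0,0,0],[0,28,0,78,0,0,0]]]'; python3 -m creep '[[[0,0,0,4,0,0,0],[0,0,0,8,0,0,0],[0,0,0,12,0,0,0],[0,0,0,12,0,0,0],[0,0,0,12,0,0,0]]]'
python3 -c "
from h import *
go((*rig(.04,.083),.089),.06)"
```

```text
time: 30.85
position: [0.5649, 0.1184, 0.11]
tool_rot: [-2.155, -2.285, 0.002]
ft_force: [0.6, -0.1, 0.7]
grip_width: 0.006
time: 31.35
position: [0.5654, 0.1188, 0.0998]
tool_rot: [2.155, 2.285, 0.001]
ft_force: [-3.4, 0.4, 4.8]
grip_width: 0.007
t 31.35 pos [0.5654 0.1188 0.0998] y-head 0.058 tilt [ 0.001 -0.    -1.   ] grip 0.007 F [-3.4  0.4  4.8]
 shift [ 7.8 -3.4 10.8] turn [ 0.001  0.    -0.002] turn [ 0.00e+00 -1.00e-03  3.14e+00] j7 -0.4 j [ 0.4   0.36 -0.77  1.76  0.27  1.13 -0.4 ]
```

```bash
python3 -m creep '[[[0,0,0,3,0,0,0],[0,0,0,6,0,0,0],[0,0,0,9,0,0,0],[0,0,0,11,0,0,0],[0,0,0,11,0,0,0]]]'; python3 -m creep '[[[0,0,0,2,0,0,0],[0,0,0,4,0,0,0],[0,0,0,4,0,0,0]]]'
python3 -c "
from h import *
go((*rig(.04,.083),.089),.06)"
```

```text
time: 31.85
position: [0.5655, 0.118, 0.0892]
tool_rot: [2.155, 2.284, -0.002]
ft_force: [-4.3, -0.9, 12.3]
grip_width: 0.006
time: 32.15
position: [0.5657, 0.118, 0.0887]
tool_rot: [2.154, 2.283, -0.003]
ft_force: [-12.5, -4.4, 34.1]
grip_width: 0.009
t 32.15 pos [0.5657 0.118  0.0887] y-head 0.058 tilt [ 0.001 -0.004 -1.   ] grip 0.009 F [-12.5  -4.4  34.1]
 shift [ 8.6 -3.6 -0.4] turn [ 0.001  0.004 -0.002] turn [ 6.00e-03 -1.00e-03  3.14e+00] j7 -0.41 j [ 0.39  0.37 -0.77  1.77  0.29  1.12 -0.41]
```

TCP z stopped at 0.0887 with a stiff 34 N, so the flap is on the rim. Backing away to verify.

```bash
python3 -m creep '[[[0,0,0,-15,0,0,0],[0,0,0,-55,0,0,0],[0,0,0,-100,0,0,0],[0,0,0,-145,0,0,0],[0,0,0,-190,0,0,0]]]'; python3 -m creep '[[[0,-40,-10,0,0,0,0],[0,-85,-20,0,0,0,0],[0,-130,-30,0,0,0,0],[0,-175,-40,0,0,0,0],[0,-220,-50,0,0,0,0]]]'; python3 -m creep '[[[0,-45,0,0,0,0,0],[0,-45,0,0,0,0,0],[0,-45,0,0,0,0,0]]]'
python3 - <<'E'
from h import *
a=ctrl.get_image("scene")[130:330,180:470,::-1];b=ctrl.get_image("top")[185:330,170:540,::-1]
a=cv2.resize(a,(435,300));b=cv2.resize(b,(766,300))
c=np.zeros((600,766,3),'uint8');c[:300,:435]=a;c[300:]=b;cv2.imwrite("pics/fin.png",c);go(None)
E
```

```text
time: 32.65
position: [0.5648, 0.118, 0.2749]
tool_rot: [2.155, 2.285, -0.001]
ft_force: [1.1, -0.3, -0.8]
grip_width: -0.001
time: 33.15
position: [0.5273, -0.1063, 0.2734]
tool_rot: [2.155, 2.285, -0.002]
ft_force: [1.8, 0.8, 0.5]
grip_width: 0.006
time: 33.45
position: [0.5302, -0.1505, 0.2729]
tool_rot: [-2.158, -2.281, 0.001]
ft_force: [-0.0, 0.9, 0.9]
grip_width: 0.006
t 33.55 pos [ 0.5308 -0.1475  0.2735] y-head 0.061 tilt [-0.  0. -1.] grip 0.005 F [-0.2  0.3  0.3]
```

View pics/fin.png

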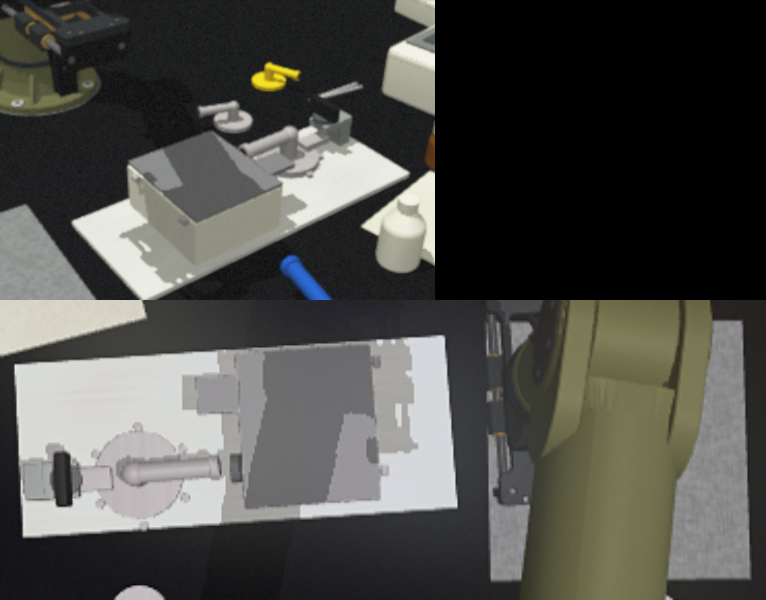

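The final view shows the flap lying flush on the rim (300,425). The spout, (130,470) to (219,466), points at the port (236,468). The thumb bar (62,478) lies along rig x, and the bottle has not moved. Handing in.

```bash
python3 -c "
from bench import ctrl
print(ctrl.close_job())"
```

```text
the job is handed in; nothing more can be done
None
```

The job is handed in at about 33.5 s on the robot's clock, and every check I made passed. The handover gives no verdict.

- **Bars:** only two were out, and both were laid side by side on the box floor. I last saw them there from the wrist camera just before closing the flap; with it shut they can no longer be seen.
- **Clamp and elbow:** I backed the screw off about 1.40 rad without the grip slipping, turned the spout to the port, and tightened the screw again. The torque rose to 1.16 N m at the end stop, and the thumb bar lies along rig x again. The foot's force on the flange was not measured directly. The spout is about 2–3 mm off square in the images (9 mm allowed).
- **Flap:** I pushed it shut. The tongue went down to 89 mm, the height for fully shut, and met a stiff 34 N there. After I let go, it stayed flush with the rim. The tab behind the rim could not be seen, so that part rests on the height and the force.
- **Everything else:** the arm never came near the beaker, jar or bottle, and the gripper was clear of everything at hand-in. The last picture shows the bottle, but only a sliver of the jar and no beaker.

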